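# Date-stamp a carton on its long side, then on its end

### The job

Date-mark the lying carton on the bench stamp: push the middle of one long side squarely against the stamp's pad until the pad is pressed fully home and hold it there a moment. Then turn the carton a quarter turn on the worktop and press the middle of one end squarely on the pad in the same way. Finally draw the carton back and leave it lying flat and still end-on, about two fingers' width clear of the pad, without shifting the mugs, shaker, mill or timer standing round it.

Things in the scene. Friction and masses are not known exactly. Their poses are not given: they have to be found in the camera images.
- stamp: bench date stamp, screwed to the worktop: a grey block 84 x 56 mm and 70 mm high with a sprung pad on its front. Origin on the worktop, 13 mm behind the front of the block. z up; the front (pad side) looks along its own -x, so +x is the direction of pressing; y runs across the pad
- pad_face (a point): centre of the stamp's black rubber face (42 mm wide, 36 mm high, on a steel plate 46 x 40 mm), 28 mm above the worktop, 37 mm in front of the stamp's origin (24 mm clear of the block, on two thin rods) when out. Moves in with the pad; axes parallel to the stamp's
- plunger (a joint): travel of the pad into the stamp: 0 = sprung out, 0.012 = fully home (12 mm). The spring pushes back with 2 N when out and 5 N when home
- carton: light printed coffee carton, a closed rigid block 151 mm long, 53 mm (its x) by 57 mm (its y) across, lying on its side; as it lies it is 53 mm high and 57 mm wide. Origin at the centre of one end; its z axis runs along its length to the other end, horizontal as it lies; its x axis is vertical. About 0.3 kg
- carton_mid (a point): centre of the carton, 75 mm from either end, 27 mm above the worktop as it lies; axes as the carton's
- salt_shaker: bystander: glass salt shaker with a grey top, 44 mm wide, 90 mm high; origin under its centre, z up
- pepper_mill: bystander: dark wooden pepper mill, 58 mm wide, 150 mm high; origin under its centre, z up
- mug_low: bystander: low wide white cup with handle, 115 x 90 mm, 57 mm high; origin under its centre, z up
- mug_tea: bystander: purple mug with handle, 117 x 87 mm, 97 mm high; origin under its centre, z up
- twist_timer: bystander: round kitchen timer, 62 mm wide, 47 mm high; origin under its centre, z up

How it is judged:
By the outcome, as a careful person would: the job done as asked, in the order asked, and still so for the second after the job is handed in, with the robot touching nothing.
It also fails if it takes over 72 s, if anything falls off the work surface, if the arm or the gripper's body presses on something with over 40 N, if the wrist force passes 120 N, or if a joint passes its speed limit or range.

### The arm

A 6-joint arm with a two-finger parallel gripper is mounted at the origin on a cart in front of the work surface, level with it; the furniture and walls round the work are solid. World frame = base frame: x ahead of the robot, y to its left, z up, the work surface at z = 0. Lengths are in mm, angles in rad, forces in N, time in s.
With the tool pointing down it reaches from about 350 to 775 mm from the base axis. Payload 7.3 kg.
Tool frame: the origin (TCP) lies on the centre line of the jaws, within the pads' length; the fingertips stand 14 mm ahead of it and the grasp point (between the pads) lies 5 mm behind it; z points along the fingers, y is the line along which they close (so a half turn about z gives the same grasp; the last joint's range is limited). The gripper opens to 92 mm and grips with 3 to 60 N. Pads are 19 mm wide; open, the fingers measure 130 mm over their backs; the gripper's body (75 mm by 190 mm) begins 47 mm behind the grasp point.
Start: joints at [1.088, 0.342, 1.524, -0, 1.275, -0.146], TCP at [173.481, 495.528, 240.741] pointing down, gripper open.
Joint ranges: [-2.53, 2.53], [-0.77, 2.02], [0.04, 2.7], [-1, 4.14], [0.28, 2.66], [-3.11, 3.11]. Speed limits (rad/s): [2.57, 2.57, 3.14, 3.14, 3.14, 3.14].

### API

Orientations are given as [roll, pitch, yaw] about the fixed x, y, z axes, in that order (R = Rz(yaw) Ry(pitch) Rx(roll)).
In Python, from plant import get_obs, capture, bot, spot_in, trace, pinpoint gives the robot as it stands.
- The arm moves only by the tool play_rows, never from a script. Its argument "rows" is a list of rows, each a list of 2 entries, a list of its own where there are three numbers: the shift along the world's x, y, z in units of 3 cm (1.0 is 3 cm), then the turn, a rotation vector about the world's x, y, z in units of 8 degrees (1.0 is 8 degrees). A call has 1 to 12 rows; each row shifts and turns the commanded pose from where the row before left it; what a row does not reach is not made up. A row lasts 1/8 s, in which the tool goes at most 62.5 mm and 10.7 degrees, less where a joint would pass 70% of its speed; a pose out of reach is approached as far as the arm can. A call with a number of a shift or a turn outside -1 to 1 is refused whole. A call with a gripper value outside its range is refused whole. "hand" is the opening, from -1 (shut) to 1 (fully open), set as the call begins (left out, the last holds). The fingers move at their own pace and stop on an object; the grip force is fixed at half the most. Time passes only in rows, so rows that do not move let the fingers close. It gives the time, the measured TCP pose, the force, the opening and the grip force at its end, in the units of the state.
- get_obs(): the state, without advancing time (a new reading comes with each control period).
- capture(name): name is "side" or "top"; returns a dict with "frame" (420x560x3 uint8, red, green, blue), "fov_y" (degrees; the focal length in pixels is half the picture's height over the tangent of half this angle, whatever the lens; pixels are square), "cx", "cy" (the principal point, pixels), "rvec" (rotation vector, rad) and "tvec" (3), from world to camera coordinates, as OpenCV has them. Camera axes: x right, y down, z forward; pixel columns grow to the right and rows downward; lengths in mm; the calibration is good to about 2 mm. A picture is of the moment at which its call begins. There is no depth.
- bot.close_job(): hands the job in; it is judged then, once.
Trained networks look in the newest picture that a camera, given by its name, has taken for a name from the list of things; names that differ only in an ending like _2 or _b are one class to them, and where a whole thing is asked for, a point or a joint stands for the part that bears it (a point fixed in the world has none). Each returns a list of dicts, best first, with "p" (0 to 1); they miss things now and then, are a little off and sometimes report something else, mostly with a low value. They report only what shows in the picture. A call takes as long as a camera call.
- spot_in(query, camera): "at" ([row, column] in pixels, amid what is visible of it).
- trace(query, camera): "mask" (420x560 bool, what is visible of it) and "at" ([row, column] in pixels, amid what is visible of it).
- pinpoint(query, camera): "at" ([row, column] in pixels: a listed point, or the origin of a listed thing).
The state is a dict: "time": time; "joint_positions": joint angles; "dq": joint speeds; "tau": joint torques, N m; "tool_pos": TCP position; "tcp_rot": TCP orientation; "contact_force": force on the tool from outside, world axes, zero at the start; "moment": the same for the moment, N m; "grip_width": finger opening in mm; "finger_force": force on a finger pad.
Only numpy, scipy, OpenCV 4.12 (cv2) and the standard library are available. Lean on these libraries where they do the work, as an engineer would, in place of code of your own. Each camera call takes 0.05 s, during which the arm holds its last target. There are 200 camera calls.

## Working session

There is one attempt and no reset: what is moved stays moved. The work goes in short steps, Python scripts to look and compute and a tool call to move; the robot and the scene stay as the last step left them, time stands still between calls to the robot, and variables do not carry over. Pictures are saved under pics/ and viewed, at most 10 in all, crops included, and the job is handed in when it is done.

Besides the shell and the picture viewer there is one more tool, called after ">>>" by a JSON object that holds its "name" and its "arguments". play_rows: Moves the arm, as the interface text tells. Shifts and turns lie within -1 to 1; 1 stands for 3 cm of shift or 8 degrees of turn. Its arguments: {"type":"object","properties":{"rows":{"type":"array"},"hand":{"type":"number"}},"required":["rows"]}

```bash
mkdir -p pics; cat > h.py <<'E'
import numpy as np, cv2
from plant import get_obs, capture, bot, spot_in, trace, pinpoint
def K(c):
    f=c["frame"].shape[0]/2/np.tan(np.radians(c["fov_y"])/2)
    return np.array([[f,0,c["cx"]],[0,f,c["cy"]],[0,0,1.]])
def onz(c,at,z):
    R=cv2.Rodrigues(np.array(c["rvec"],float))[0]; t=np.array(c["tvec"],float).ravel()
    d=R.T@np.linalg.inv(K(c))@np.array([at[1],at[0],1.]); o=-R.T@t
    return o+d*(z-o[2])/d[2]
def proj(c,P):
    return cv2.projectPoints(np.array(P,float).reshape(-1,3),np.array(c["rvec"],float),np.array(c["tvec"],float),K(c),None)[0].reshape(-1,2)
def save(c,n): cv2.imwrite(f"pics/{n}.png",c["frame"][:,:,::-1])
E
python3 - <<'E'
from h import *
np.set_printoptions(precision=1,suppress=True)
H={"stamp":0,"pad_face":28,"carton":28,"carton_mid":27,"salt_shaker":0,"pepper_mill":0,"mug_low":0,"mug_tea":0,"twist_timer":0}
for n in ("top","side"):
    c=capture(n); save(c,n+"0"); R=cv2.Rodrigues(np.array(c["rvec"]))[0]; print(n,"cam",-R.T@np.array(c["tvec"]).ravel())
    for q,z in H.items():
        for r in pinpoint(q,n)[:2]: print(q,np.array(r["at"]),round(r["p"],2),onz(c,r["at"],z))
    for q,z in (("carton",53),("stamp",70)):
        for r in trace(q,n)[:1]:
            m=r["mask"].astype(np.uint8); cs=max(cv2.findContours(m,0,2)[0],key=cv2.contourArea)
            print(q,m.sum(),[onz(c,[p[0][1],p[0][0]],z)[:2] for p in cv2.approxPolyDP(cs,4,True)])
print(get_obs()["tcp_rot"])
E
```

```text
top cam [-428.1 -335.  1425.6]
stamp [240.7 318.8] 0.73 [ 478.  -169.9   -0. ]
pad_face [235.1 311.7] 0.57 [ 476.1 -141.3   28. ]
carton [234.  214.7] 0.78 [369.3 208.5  28. ]
carton_mid [219.7 216.2] 0.77 [432.8 229.6  27. ]
salt_shaker [173.  272.2] 0.6 [747.4 108.9   0. ]
pepper_mill [178.7 291.1] 0.78 [741.2  22.6   0. ]
pepper_mill [272.  395.1] 0.74 [ 432.8 -466.2    0. ]
mug_low [224.8 149.5] 0.93 [347.  480.9   0. ]
mug_low [232.3 309.8] 0.46 [ 504.4 -126.9    0. ]
twist_timer [188.1 285.1] 0.46 [684.8  31.    0. ]
carton 579 [array([508.6, 259.3]), array([356.1, 210.1]), array([353.3, 160.7]), array([513.7, 210.5])]
stamp 791 [array([ 472.8, -133.8]), array([ 428.6, -139. ]), array([ 438.5, -169.9]), array([ 399.9, -187.9]), array([ 409.8, -272.9]), array([ 515.1, -251.5])]
side cam [ 168.5 1078.1  512. ]
stamp [207.7 318.8] 0.57 [ 484.  -168.9    0. ]
carton [250.4 324.8] 0.89 [374.6 192.   28. ]
carton_mid [249.5 291.3] 0.58 [461.9 211.7  27. ]
salt_shaker [230.1 219.8] 0.87 [736.9 106.3   0. ]
salt_shaker [220.  235.2] 0.57 [725.3  18.8   0. ]
pepper_mill [221.8 231.6] 0.71 [730.2  36.    0. ]
mug_low [332.  304.5] 0.72 [343.6 486.9   0. ]
mug_low [205.6 318. ] 0.55 [ 492.  -188.2    0. ]
mug_tea [184.3 348.7] 0.69 [ 430.3 -462.8    0. ]
twist_timer [222.8 250.8] 0.56 [665.1  25.    0. ]
carton 1501 [array([522.9, 225.3]), array([473.8, 343.2]), array([350.8, 299.8]), array([390.4, 172.1])]
stamp 528 [array([ 512.2, -247.5]), array([478.7, -20.5]), array([407.1,  -5.7]), array([ 460.5, -237.3])]
[3.1 0.  2.8]
```

View pics/top0.png

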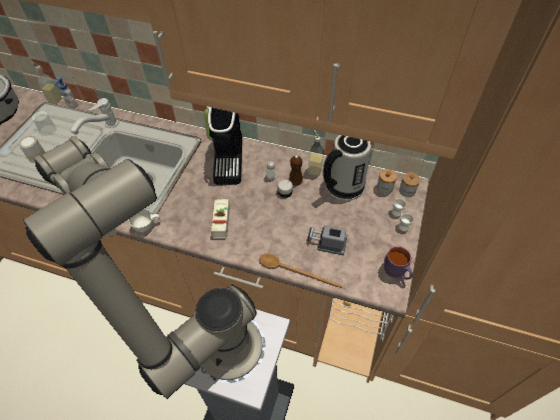

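View pics/side0.png

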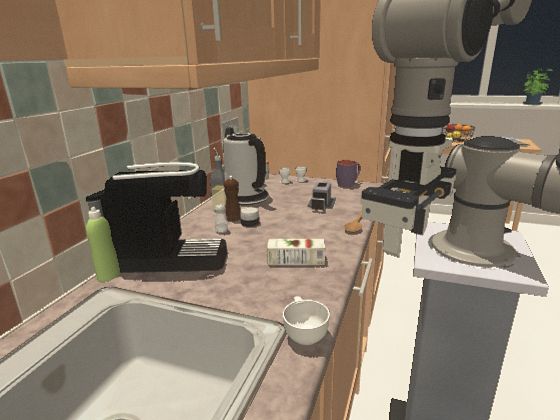

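The top view shows the carton at about (220,218), with its long axis roughly along world x. The stamp is at (333,239) with its pad to the left at (312,236), so pressing goes roughly along world -y. A spoon lies at the front edge. In the side view the carton is at (296,251) and the stamp at (321,195). Next I'll refine both poses with a silhouette fit.

```bash
cat >> h.py <<'E'
def hull(c,boxes,S=4):
    m=np.zeros((420*S,560*S),np.uint8)
    for b in boxes:
        h=cv2.convexHull((proj(c,b)*S+S/2).astype(np.int32)); cv2.fillConvexPoly(m,h,1)
    return cv2.resize(m.astype(np.float32),(560,420),interpolation=cv2.INTER_AREA)
def box(x0,x1,y0,y1,z0,z1,p):
    P=np.array([[x,y,z] for x in(x0,x1) for y in (y0,y1) for z in (z0,z1)],float)
    a=p[2];R=np.array([[np.cos(a),-np.sin(a),0],[np.sin(a),np.cos(a),0],[0,0,1]])
    return P@R.T+[p[0],p[1],0]
carton=lambda p:[box(-75.5,75.5,-28.5,28.5,0,53,p)]           # p about the middle, yaw of long axis
stamp=lambda p:[box(-13,71,-28,28,0,70,p),box(-37,-31,-23,23,8,48,p)]+[box(-37,-13,s-3,s+3,25,31,p) for s in(-12,12)]
from scipy.optimize import minimize
def fit(model,views,p0):
    def cost(v):
        p=[v[0]*10,v[1]*10,v[2]*.1]; return sum(np.abs(hull(c,model(p))-m).sum()/m.sum() for c,m in views)
    v0=np.array([p0[0]/10,p0[1]/10,p0[2]/.1])
    r=minimize(cost,v0,method="Nelder-Mead",options=dict(initial_simplex=[v0]+[v0+d for d in np.diag([1.5,1.5,1.5])],maxiter=150))
    return r.x*[10,10,.1],r.fun
E
python3 - <<'E'
from h import *
np.set_printoptions(precision=3,suppress=True)
C={n:capture(n) for n in("top","side")}
for q,mod,p0 in (("carton",carton,(435,215,0.)),("stamp",stamp,(478,-170,-1.6))):
    V=[]
    for n in C:
        r=trace(q,n)
        if r: V.append((C[n],r[0]["mask"].astype(np.float32))); print(q,n,r[0]["p"])
    p,f=fit(mod,V,p0); print(q,p,f, [fit(mod,[v],p) for v in V])
    for n in C:
        im=C[n]["frame"]
        for b in mod(p):
            h=cv2.convexHull(proj(C[n],b).astype(np.float32)); C[n].setdefault("h",[]).append(h)
tiles=[]
for n,(r0,c0,r1,c1) in (("top",(190,200,265,350)),("side",(170,250,275,345))):
    S=5; im=cv2.resize(C[n]["frame"][r0:r1,c0:c1,::-1],None,fx=S,fy=S,interpolation=cv2.INTER_CUBIC)
    for h in C[n]["h"]: cv2.polylines(im,[((h-[c0,r0]+.5)*S).astype(np.int32)],True,(0,0,255),1)
    cv2.imwrite(f"pics/{n}1.png",im)
c=C["top"]
print("spoon",[onz(c,a,5)[:2] for a in ((255,265),(262,262),(268,280),(284,339))],"mill",onz(c,(180,296),75),"timer",onz(c,(188,285),25),onz(c,(194,285),5))
E
```

```text
carton top 0.88
carton side 0.91
carton [448.776 218.511   0.317] 0.15203942358493805 [(array([448.776, 218.511,   0.317]), np.float64(0.05940402299165726)), (array([449.04 , 216.267,   0.369]), np.float64(0.08012714982032776))]
stamp top 0.79
stamp side 0.84
stamp [ 482.182 -188.793   -1.589] 0.5782060623168945 [(array([ 471.563, -197.367,   -1.405]), np.float64(0.28379756212234497)), (array([ 481.227, -172.683,   -1.482]), np.float64(0.1708255559206009))]
spoon [array([353.493,   2.39 ]), array([322.1  ,   2.984]), array([318.625, -67.623]), array([ 321.608, -286.077])] mill [679.046 -16.82   75.   ] timer [665.665  25.138  25.   ] [651.088  20.542   5.   ]
```

View pics/top1.png

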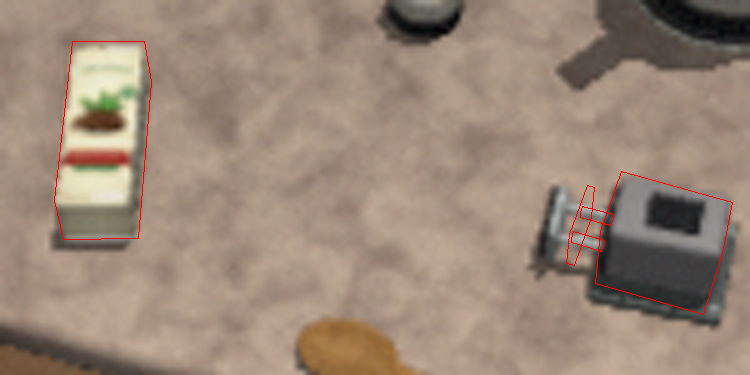

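View pics/side1.png

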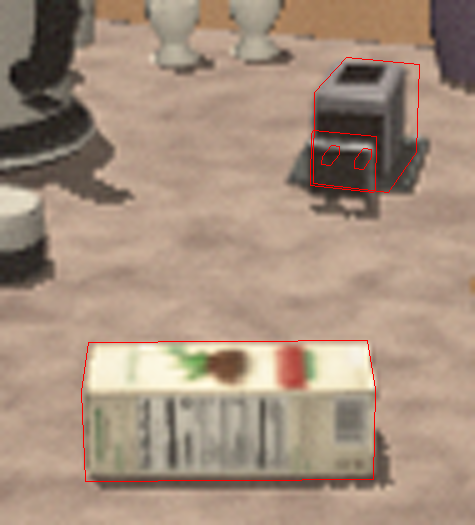

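The carton fit is tight. The stamp fit is off: in the top crop the pad shows at (550,225), while the model puts it at (585,225). I'll refit the stamp from corners read off the crops.

```bash
python3 - <<'E'
from h import *
from scipy.optimize import least_squares
np.set_printoptions(precision=3,suppress=True)
C={n:capture(n) for n in("top","side")}
O={"top":(200,190),"side":(250,170)}
cl=[("top",(622,175),(-13,28,70)),("top",(733,205),(71,28,70)),("top",(556,187),(-37,23,48)),("top",(547,246),(-37,-23,48)),
("side",(313,131),(-37,23,48)),("side",(377,137),(-37,-23,48)),("side",(312,185),(-37,23,8)),("side",(375,192),(-37,-23,8))]
def W(P,p): 
    a=p[2];return np.array([P[0]*np.cos(a)-P[1]*np.sin(a)+p[0],P[0]*np.sin(a)+P[1]*np.cos(a)+p[1],P[2]])
def res(v):
    p=[v[0]*100,v[1]*100,v[2]]
    return np.concatenate([proj(C[n],W(P,p))[0]-(np.array(k)/5-.5+O[n]) for n,k,P in cl])
r=least_squares(res,[4.8,-1.7,-1.5],loss="soft_l1"); p=r.x*[100,100,1]
print(p,res(r.x).reshape(-1,2)); print("pad",W((-37,0,28),p))
tiles=[]
for n,(r0,c0,r1,c1) in (("top",(215,290,265,360)),("side",(170,300,220,345))):
    S=7; im=cv2.resize(C[n]["frame"][r0:r1,c0:c1,::-1],None,fx=S,fy=S,interpolation=cv2.INTER_CUBIC)
    for b in stamp(p):
        q=((proj(C[n],b)-[c0,r0]+.5)*S).astype(int)
        for i in range(8):
            for j in (1,2,4):
                if not i&j: cv2.line(im,tuple(map(int,q[i])),tuple(map(int,q[i|j])),(0,0,255),1)
    tiles.append(im)
h=max(t.shape[0] for t in tiles); cv2.imwrite("pics/s2.png",np.hstack([cv2.copyMakeBorder(t,0,h-t.shape[0],0,0,0) for t in tiles])[:, :800])
E
```

```text
[ 479.455 -186.892   -1.599] [[-0.666 -0.179]
 [-0.796  0.065]
 [ 5.617  0.063]
 [ 3.747 -2.021]
 [ 0.194  0.623]
 [ 0.061  0.797]
 [ 0.311  0.374]
 [ 0.237  0.457]]
pad [ 480.494 -149.906   28.   ]
```

View pics/s2.png

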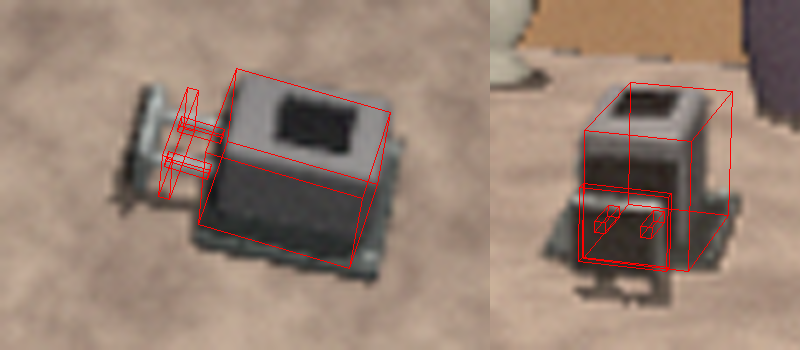

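```bash
python3 - <<'E'
from h import *
np.set_printoptions(precision=2,suppress=True)
for n,(r0,c0,r1,c1),z in (("top",(222,300,258,352),70),("side",(178,308,215,342),70)):
    c=capture(n); S=8
    g=cv2.resize(cv2.cvtColor(c["frame"],cv2.COLOR_RGB2GRAY)[r0:r1,c0:c1],None,fx=S,fy=S,interpolation=cv2.INTER_CUBIC)
    L=cv2.createLineSegmentDetector().detect(g)[0].reshape(-1,4)
    for l in sorted(L,key=lambda l:-np.hypot(l[2]-l[0],l[3]-l[1]))[:16]:
        a,b=[np.array([l[i+1]/S-.5+r0,l[i]/S-.5+c0]) for i in(0,2)]
        A,B=onz(c,a,z),onz(c,b,z); d=(B-A)[:2]
        print(n,"px",a,b,"ang70 %.1f len %.0f"%(np.degrees(np.arctan2(d[1],d[0]))%180,np.hypot(*d)),"z46",onz(c,a,46)[:2],onz(c,b,46)[:2])
    if n=="top":
        for r in trace("pad_face",n)[:1]+pinpoint("pad_face",n)[:1]: print(r["p"],r["at"])
print(get_obs()["time"])
E
```

```text
top px [236.82 339.28] [234.61 329.01] ang70 93.1 len 38 z46 [ 488.13 -242.58] [ 486.05 -204.13]
top px [228.04 330.51] [229.9  340.29] ang70 94.6 len 36 z46 [ 516.29 -202.11] [ 519.24 -238.86]
top px [241.89 305.48] [233.   308.22] ang70 1.8 len 40 z46 [ 428.86 -130.18] [ 469.48 -128.92]
top px [227.1  311.37] [235.99 309.08] ang70 4.0 len 40 z46 [ 498.59 -132.79] [ 457.71 -135.61]
top px [227.17 323.84] [234.  322.1] ang70 3.2 len 31 z46 [ 512.48 -177.37] [ 480.85 -179.12]
top px [232.94 308.12] [226.66 309.63] ang70 4.9 len 28 z46 [ 469.64 -128.49] [ 498.51 -126.03]
top px [230.19 340.6 ] [236.36 339.04] ang70 2.0 len 28 z46 [ 518.29 -240.28] [ 489.8  -241.27]
top px [237.27 311.66] [238.56 317.49] ang70 92.8 len 22 z46 [ 455.17 -146.25] [ 456.25 -168.19]
top px [253.48 337.55] [253.46 331.61] ang70 107.6 len 21 z46 [ 416.71 -253.62] [ 410.29 -233.34]
top px [244.5  316.61] [244.51 310.83] ang70 107.9 len 21 z46 [ 430.42 -171.98] [ 423.95 -151.93]
top px [251.48 327.55] [251.48 321.77] ang70 107.8 len 20 z46 [ 413.86 -217.37] [ 407.49 -197.56]
top px [234.45 328.5 ] [229.25 329.1 
[... 1337 characters left out ...]
.85] [464.64 -13.01]
side px [178.39 325.86] [178.41 320.7 ] ang70 16.3 len 20 z46 [ 508.61 -374.94] [ 528.53 -369.12]
side px [197.15 312.19] [192.09 312.38] ang70 104.7 len 51 z46 [ 503.   -147.53] [ 516.6 -199.4]
side px [213.42 325.24] [213.25 320.72] ang70 10.8 len 13 z46 [424.   -15.35] [437.97 -12.7 ]
side px [209.49 322.22] [208.9  317.78] ang70 176.6 len 14 z46 [441.15 -44.85] [456.17 -45.73]
side px [205.71 324.53] [201.33 324.39] ang70 104.4 len 39 z46 [441.98 -79.52] [ 452.13 -119.15]
side px [204.3  333.57] [208.18 331.85] ang70 93.6 len 34 z46 [ 416.2  -100.45] [413.96 -64.76]
side px [186.18 337.35] [181.95 337.43] ang70 101.6 len 50 z46 [ 443.7  -290.44] [ 454.24 -341.61]
1.8
```

>>> {"name": "play_rows", "arguments": {"rows": [[[1, -1, 0], [0, 0, 1]], [[1, -1, 0], [0, 0, 1]], [[1, -1, 0], [0, 0, 1]], [[1, -1, 0], [0, 0, 1]], [[1, -1, 0], [0, 0, 0.8]], [[1, -1, 0], [0, 0, 0]], [[1, -1, 0], [0, 0, 0]], [[0.5, -1, 0], [0, 0, 0]], [[0, -1, 0], [0, 0, 0]], [[0, 0, 0], [0, 0, 0]]], "hand": 1}}

```text
time: 3.05
tool_pos: [398.7, 224.1, 240.8]
tcp_rot: [-3.141, -0.0, -2.811]
contact_force: [0.2, -0.3, -0.1]
grip_width: 91.8
finger_force: 0.0
```

>>> {"name": "play_rows", "arguments": {"rows": [[[0.1, -0.74, -0.9], [0, 0, 0]], [[0, 0, -1], [0, 0, 0]], [[0, 0, -1], [0, 0, 0]], [[0, 0, -1], [0, 0, 0]], [[0, 0, -1], [0, 0, 0]], [[0, 0, -1], [0, 0, 0]], [[0, 0, -1], [0, 0, 0]], [[0, 0, 0], [0, 0, 0]], [[0, 0, 0], [0, 0, 0]]]}}

```text
time: 4.18
tool_pos: [402.0, 204.0, 34.5]
tcp_rot: [3.141, 0.001, -2.808]
contact_force: [0.4, -0.0, -0.5]
grip_width: 91.4
finger_force: 0.0
```

>>> {"name": "play_rows", "arguments": {"rows": [[[0, 0, 0], [0, 0, 0]], [[0, 0, 0], [0, 0, 0]], [[0, 0, 0], [0, 0, 0]], [[0, 0, 0], [0, 0, 0]], [[0, 0, 0], [0, 0, 0]], [[0, 0, 0], [0, 0, 0]]], "hand": -1}}

```text
time: 4.92
tool_pos: [401.6, 203.2, 34.0]
tcp_rot: [-3.141, 0.0, -2.808]
contact_force: [-0.7, -2.0, 5.4]
grip_width: 57.3
finger_force: 29.8
```

```bash
cat > m.py <<'E'
from h import *
np.set_printoptions(precision=3,suppress=True)
o=get_obs(); print(o["time"],o["tool_pos"],o["tcp_rot"],o["contact_force"],o["grip_width"],o["finger_force"])
for n in ("top","side"):
    c=capture(n); save(c,"m_%s_%d"%(n,o["time"]*100)); r=trace("carton",n); 
    a=o["tcp_rot"][2]+np.pi; a=(a+np.pi/2)%np.pi-np.pi/2
    if r:
        m=r[0]["mask"].astype(np.float32); print(n,r[0]["p"],m.sum(),"at70..",onz(c,r[0]["at"],40)[:2],fit(carton,[(c,m)],(o["tool_pos"][0]+50*np.cos(a),o["tool_pos"][1]+50*np.sin(a),a)))
E
python3 m.py; ls pics
```

```text
4.925 [401.59  203.201  33.991] [-3.141  0.    -2.808] [-0.726 -2.037  5.438] 57.31590490439627 29.816041588783264
top 0.72 220.0 at70.. [376.27  199.113] (array([427.153, 226.042,   0.566]), np.float64(1.7980114221572876))
side 0.58 1183.0 at70.. [448.077 264.214] (array([449.727, 212.942,   0.299]), np.float64(0.36432796716690063))
m_side_492.png
m_top_492.png
s2.png
side0.png
side1.png
top0.png
top1.png
```

>>> {"name": "play_rows", "arguments": {"rows": [[[0.085, -0.8, 0], [0, 0, -0.2]], [[0.085, -1, 0], [0, 0, -0.2]], [[0.085, -1, 0], [0, 0, -0.2]], [[0.085, -1, 0], [0, 0, -0.2]], [[0.085, -1, 0], [0, 0, -0.2]], [[0.085, -1, 0], [0, 0, -0.2]], [[0.085, -1, 0], [0, 0, -0.2]], [[0.085, -1, 0], [0, 0, -0.2]], [[0.085, -1, 0], [0, 0, -0.2]], [[0.085, -0.7, 0], [0, 0, -0.2]], [[0, 0, 0], [0, 0, 0]], [[0, 0, 0], [0, 0, 0]]]}}

```text
time: 6.62
tool_pos: [427.7, -81.8, 34.0]
tcp_rot: [-3.141, 0.002, -3.087]
contact_force: [1.5, -2.1, 3.7]
grip_width: 57.5
finger_force: 29.8
```

```bash
python3 - <<'E'
from h import *
o=get_obs(); print(o["time"],o["tool_pos"],o["tcp_rot"],o["contact_force"],o["grip_width"])
c=capture("side"); d=capture("top")
a=cv2.resize(c["frame"][150:250,270:370,::-1],None,fx=4,fy=4,interpolation=cv2.INTER_CUBIC)
b=cv2.resize(d["frame"][190:290,250:350,::-1],None,fx=4,fy=4,interpolation=cv2.INTER_CUBIC)
cv2.imwrite("pics/p1.png",np.hstack([a,b]))
E
```

```text
6.625 [427.65025068 -81.84650272  33.99445051] [-3.14085054e+00  1.63233948e-03 -3.08738397e+00] [ 1.53110493 -2.13821389  3.66045673] 57.51542927330174
```

View pics/p1.png

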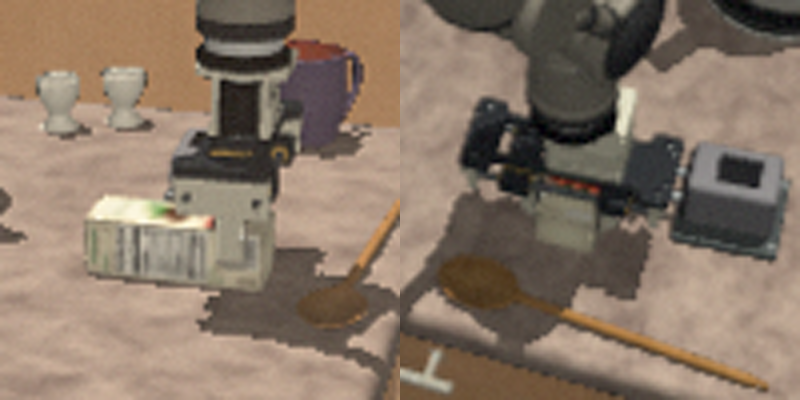

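>>> {"name": "play_rows", "arguments": {"rows": [[[0.02, -0.4, 0], [0, 0, 0]], [[0.01, -0.2, 0], [0, 0, 0]], [[0, 0, 0], [0, 0, 0]], [[0, 0, 0], [0, 0, 0]]]}}

```text
time: 7.22
tool_pos: [427.5, -98.5, 34.0]
tcp_rot: [3.141, -0.001, -3.086]
contact_force: [-1.4, 0.7, 8.1]
grip_width: 57.4
finger_force: 29.7
```

>>> {"name": "play_rows", "arguments": {"rows": [[[0.005, -0.1, 0], [0, 0, 0]], [[0, 0, 0], [0, 0, 0]]]}}

```text
time: 7.48
tool_pos: [427.5, -100.9, 34.0]
tcp_rot: [3.14, -0.001, -3.086]
contact_force: [-0.9, 4.2, 9.6]
grip_width: 57.2
finger_force: 29.7
```

>>> {"name": "play_rows", "arguments": {"rows": [[[0.005, -0.1, 0], [0, 0, 0]], [[0, 0, 0], [0, 0, 0]]]}}

```text
time: 7.72
tool_pos: [427.6, -103.4, 34.0]
tcp_rot: [3.139, -0.001, -3.085]
contact_force: [-0.0, 8.4, 10.8]
grip_width: 57.3
finger_force: 29.6
```

>>> {"name": "play_rows", "arguments": {"rows": [[[0.005, -0.1, 0], [0, 0, 0]], [[0, 0, 0], [0, 0, 0]]]}}

```text
time: 7.98
tool_pos: [427.7, -106.3, 34.0]
tcp_rot: [3.139, -0.001, -3.085]
contact_force: [-0.4, 8.6, 11.4]
grip_width: 57.4
finger_force: 29.6
```

>>> {"name": "play_rows", "arguments": {"rows": [[[0.005, -0.1, 0], [0, 0, 0]], [[0, 0, 0], [0, 0, 0]]]}}

```text
time: 8.22
tool_pos: [427.4, -108.8, 33.9]
tcp_rot: [3.138, -0.002, -3.085]
contact_force: [-0.1, 10.5, 13.4]
grip_width: 57.3
finger_force: 29.7
```

>>> {"name": "play_rows", "arguments": {"rows": [[[0.005, -0.1, 0], [0, 0, 0]], [[0, 0, 0], [0, 0, 0]]]}}

```text
time: 8.48
tool_pos: [427.0, -111.4, 33.9]
tcp_rot: [3.137, -0.003, -3.085]
contact_force: [-1.5, 12.5, 14.7]
grip_width: 57.1
finger_force: 29.9
```

>>> {"name": "play_rows", "arguments": {"rows": [[[0.002, -0.05, 0], [0, 0, 0]], [[0, 0, 0], [0, 0, 0]]]}}

```text
time: 8.72
tool_pos: [427.1, -112.8, 33.9]
tcp_rot: [3.137, -0.003, -3.085]
contact_force: [-1.7, 12.5, 14.2]
grip_width: 56.9
finger_force: 29.9
```

>>> {"name": "play_rows", "arguments": {"rows": [[[0.002, -0.05, 0], [0, 0, 0]], [[0, 0, 0], [0, 0, 0]]]}}

```text
time: 8.98
tool_pos: [427.2, -114.3, 33.9]
tcp_rot: [3.137, -0.003, -3.085]
contact_force: [-1.1, 13.1, 13.9]
grip_width: 57.5
finger_force: 29.9
```

>>> {"name": "play_rows", "arguments": {"rows": [[[0.002, -0.05, 0.02], [0, 0, 0]], [[0, 0, 0], [0, 0, 0]]]}}

```text
time: 9.22
tool_pos: [426.8, -115.7, 34.0]
tcp_rot: [3.137, -0.005, -3.084]
contact_force: [-2.0, 12.5, 8.1]
grip_width: 56.9
finger_force: 30.0
```

>>> {"name": "play_rows", "arguments": {"rows": [[[0.002, -0.05, 0], [0, 0, 0]], [[0, 0, 0], [0, 0, 0]]]}}

```text
time: 9.48
tool_pos: [426.4, -116.3, 33.9]
tcp_rot: [3.136, -0.005, -3.084]
contact_force: [-0.6, 17.2, 10.8]
grip_width: 56.8
finger_force: 30.1
```

```bash
python3 - <<'E'
from h import *
o=get_obs(); print(o["time"],o["tool_pos"],o["tcp_rot"],o["contact_force"],o["moment"])
c=capture("side"); d=capture("top")
a=cv2.resize(c["frame"][165:235,280:350,::-1],None,fx=5.7,fy=5.7,interpolation=cv2.INTER_CUBIC)
b=cv2.resize(d["frame"][205:275,285:355,::-1],None,fx=5.7,fy=5.7,interpolation=cv2.INTER_CUBIC)
cv2.imwrite("pics/p2.png",np.hstack([a,b]))
E
```

```text
9.475 [ 426.4246508  -116.31061533   33.93186413] [ 3.13571407 -0.005447   -3.08378095] [-0.60000273 17.24160694 10.7645983 ] [ 2.69748194 -0.12816135  0.95671041]
```

View pics/p2.png

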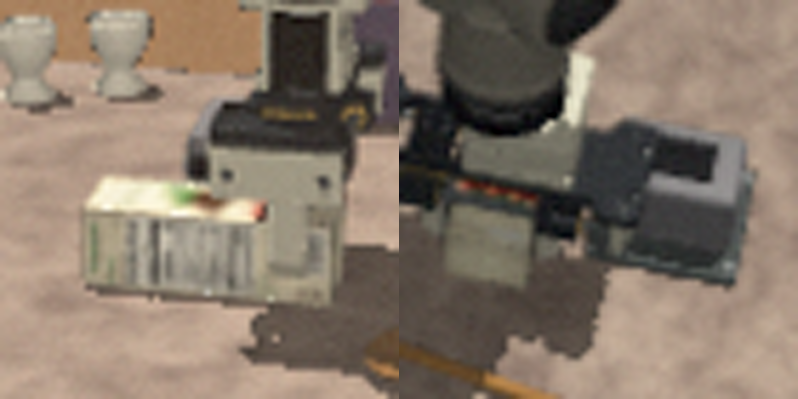

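>>> {"name": "play_rows", "arguments": {"rows": [[[0.002, -0.05, 0.01], [0, 0, 0]], [[0, 0, 0], [0, 0, 0]], [[0, 0, 0], [0, 0, 0]]]}}

```text
time: 9.95
tool_pos: [425.8, -117.2, 33.9]
tcp_rot: [3.135, -0.007, -3.083]
contact_force: [-0.6, 19.3, 9.3]
grip_width: 57.2
finger_force: 30.2
```

```bash
python3 - <<'E'
from h import *
np.set_printoptions(precision=1,suppress=True)
d=capture("side"); S=8
for _ in (0,):
    r0,c0,r1,c1=190,285,222,345
    g=cv2.resize(cv2.cvtColor(d["frame"],cv2.COLOR_RGB2GRAY)[r0:r1,c0:c1],None,fx=S,fy=S,interpolation=cv2.INTER_CUBIC)
    L=cv2.createLineSegmentDetector().detect(g)[0].reshape(-1,4)
    for l in sorted(L,key=lambda l:-np.hypot(l[2]-l[0],l[3]-l[1]))[:10]:
        a,b=[np.array([l[i+1]/S-.5+r0,l[i]/S-.5+c0]) for i in(0,2)]
        for z in (0,53):
            A,B=onz(d,a,z),onz(d,b,z); v=(B-A)[:2]
            print(a,b,z,A[:2],B[:2],"ang %.1f len %.0f"%((np.degrees(np.arctan2(v[1],v[0]))+90)%180-90,np.hypot(*v)))
o=get_obs(); print(o["contact_force"],o["moment"],o["tool_pos"])
E
```

```text
[191.4 339.9] [190.8 324.9] 0 [ 447.5 -363.4] [ 506.8 -354.1] ang 8.9 len 60
[191.4 339.9] [190.8 324.9] 53 [ 418.6 -214.2] [ 471.8 -205.9] ang 8.9 len 54
[217.6 317.6] [217.3 305.7] 0 [465.4 -80.4] [504.5 -71.5] ang 12.8 len 40
[217.6 317.6] [217.3 305.7] 53 [434.7  39.5] [469.7  47.5] ang 12.8 len 36
[196.5 309.4] [195.4 297.7] 0 [ 548.2 -272.2] [ 595.9 -271.6] ang 0.7 len 48
[196.5 309.4] [195.4 297.7] 53 [ 508.9 -132.4] [ 551.6 -131.9] ang 0.7 len 43
[214.1 306.2] [203.2 305.8] 0 [510.8 -98.7] [ 541.5 -199.6] ang -73.1 len 105
[214.1 306.2] [203.2 305.8] 53 [475.3  23.1] [502.8 -67.4] ang -73.1 len 95
[204.4 321.5] [215.  321.3] 0 [ 482.6 -203.3] [ 458.7 -105.4] ang -76.3 len 101
[204.4 321.5] [215.  321.3] 53 [450.  -70.7] [428.7  17.1] ang -76.3 len 90
[203.5 307.5] [214.  307.5] 0 [ 534.7 -198. ] [ 506.8 -101.2] ang -73.9 len 101
[203.5 307.5] [214.  307.5] 53 [496.8 -65.9] [471.7  20.8] ang -73.9 len 90
[201.4 295.2] [201.4 305.2] 0 [ 584.9 -205.9] [ 548.9 -216.6] ang 16.4 len 38
[201.4 295.2] [201.4 305.2] 53 [541.8 -73. ] [509.5 -82.5] ang 16.4 len 34
[190.5 324.7] [190.4 316.3] 0 [ 508.1 -357.7] [ 541.3 -350.2] ang 12.8 len 34
[190.5 324.7] [190.4 316.3] 53 [ 473.  -209.1] [ 502.7 -202.3] ang 12.8 len 31
[211.9 295.4] [203.5 295.4] 0 [ 552.4 -107. ] [ 577.5 -185.5] ang -72.2 len 82
[211.9 295.4] [203.5 295.4] 53 [512.7  15.6] [535.2 -54.7] ang -72.2 len 74
[218.4 326.8] [218.4 318.8] 0 [434.1 -82.4] [459.7 -74.9] ang 16.5 len 27
[218.4 326.8] [218.4 318.8] 53 [406.6  37.7] [429.5  44.5] ang 16.5 len 24
[-1.7 19.5  9.2] [2.9 0.  1.1] [ 425.8 -117.2   33.9]
```

```bash
cat >> h.py <<'E'
def edgefit(c,p0,colmax=None,extra=None,span=(12,12,.2)):
    g=cv2.GaussianBlur(c["frame"].astype(np.float32),(0,0),.7)
    gx=cv2.Sobel(g,cv2.CV_32F,1,0); gy=cv2.Sobel(g,cv2.CV_32F,0,1)
    # long-side (+y) face and top face edges seen from the side camera
    E=[((-75,28.5,0),(75,28.5,0)),((-75,28.5,53),(75,28.5,53)),((75,28.5,0),(75,28.5,53)),((75,-28.5,53),(75,28.5,53))] if extra is None else extra
    def cost(v):
        a=v[2];R=np.array([[np.cos(a),-np.sin(a),0],[np.sin(a),np.cos(a),0],[0,0,1]]); s=0;k=0
        for A,B in E:
            q=proj(c,(np.linspace(A,B,80))@R.T+[v[0],v[1],0]).astype(np.float32); n=q[-1]-q[0]; n=np.array([-n[1],n[0]])/np.hypot(*n)
            if colmax: q=q[q[:,0]<colmax]
            if len(q)<5: continue
            m=[cv2.remap(np.ascontiguousarray(G),q[None,:,0],q[None,:,1],1)[0] for G in (gx,gy)]
            s+=np.sqrt((m[0]*n[0]+m[1]*n[1]).mean(-1)**2 if 0 else np.abs(m[0]*n[0]+m[1]*n[1]).max(-1)).sum(); k+=len(q)
        return -s/k
    from scipy.optimize import differential_evolution
    r=differential_evolution(cost,[(x-d,x+d) for x,d in zip(p0,span)],seed=1,maxiter=60,popsize=12,tol=1e-5)
    return r.x,r.fun
E
python3 - <<'E'
from h import *
np.set_printoptions(precision=3,suppress=True)
c0=dict(capture("side")); c=dict(c0)
for f in ("side0",): 
    c["frame"]=cv2.imread("pics/%s.png"%f)[:,:,::-1]; print("check initial",edgefit(c,(449,217,.33)))
print("now",edgefit(c0,(475,-114,.06),colmax=318),edgefit(c0,(475,-114,.06),colmax=323,span=(10,6,.2)))
E
```

```text
check initial (array([445.29 , 224.605,   0.305]), np.float64(-12.673223495483398))
now (array([ 472.326, -109.854,    0.159]), np.float64(-12.022680282592773)) (array([ 472.011, -108.007,    0.086]), np.float64(-12.208722114562988))
```

>>> {"name": "play_rows", "arguments": {"rows": [[[0, -0.02, 0], [0, 0, 0]], [[0, 0, 0], [0, 0, 0]], [[0, 0, 0], [0, 0, 0]], [[0, 0, 0], [0, 0, 0]], [[0, 0, 0], [0, 0, 0]], [[0, 0, 0], [0, 0, 0]]]}}

```text
time: 10.8
tool_pos: [425.7, -117.3, 33.9]
tcp_rot: [3.134, -0.007, -3.084]
contact_force: [-0.7, 22.8, 10.9]
grip_width: 56.9
finger_force: 30.2
```

```bash
python3 -c "
from h import *
o=get_obs();print(o['tool_pos'],o['contact_force'],o['moment'])"
```

```text
[ 425.70521878 -117.25335933   33.92237016] [-0.70701219 22.84873994 10.87015009] [ 3.41030405 -0.11624694  0.99268113]
```

>>> {"name": "play_rows", "arguments": {"rows": [[[0, 1, 0], [0, 0, 0]], [[0, 1, 0], [0, 0, 0]], [[0, 1, 0], [0, 0, -0.6]], [[0, 1, 0], [0, 0, -1]], [[0, 0.6, 0], [0, 0, -1]], [[0.3, 0, 0], [0, 0, -1]], [[0.3, 0, 0], [0, 0, -1]], [[0.3, 0, 0], [0, 0, -1]], [[0.3, 0, 0], [0, 0, -1]], [[0.3, 0, 0], [0, 0, -1]], [[0, 0, 0], [0, 0, -1]], [[0, 0, 0], [0, 0, -1]]]}}

```text
time: 12.3
tool_pos: [472.7, 16.5, 34.0]
tcp_rot: [-3.139, -0.002, 1.852]
contact_force: [-0.3, 0.5, -0.3]
grip_width: 57.3
finger_force: 29.9
```

>>> {"name": "play_rows", "arguments": {"rows": [[[0, 0, 0], [0, 0, -1]], [[0, 0, 0], [0, 0, -0.7]], [[0, 0, 0], [0, 0, 0]], [[0, 0, 0], [0, 0, 0]]]}}

```text
time: 12.8
tool_pos: [473.0, 15.8, 34.1]
tcp_rot: [-3.14, -0.0, 1.621]
contact_force: [-0.1, -0.2, -3.2]
grip_width: 57.3
finger_force: 29.9
```

```bash
python3 - <<'E'
from h import *
np.set_printoptions(precision=3,suppress=True)
o=get_obs(); print(o["time"],o["tool_pos"],o["tcp_rot"],o["contact_force"],o["moment"],o["grip_width"])
c=capture("side"); d=capture("top")
a=cv2.resize(c["frame"][165:255,265:355,::-1],None,fx=4.4,fy=4.4,interpolation=cv2.INTER_CUBIC)
b=cv2.resize(d["frame"][190:280,265:355,::-1],None,fx=4.4,fy=4.4,interpolation=cv2.INTER_CUBIC)
cv2.imwrite("pics/p3.png",np.hstack([a,b]))
E
```

```text
12.8 [472.991  15.76   34.107] [-3.14  -0.     1.621] [-0.056 -0.158 -3.235] [ 0.027  0.073 -0.028] 57.329995887903316
```

View pics/p3.png

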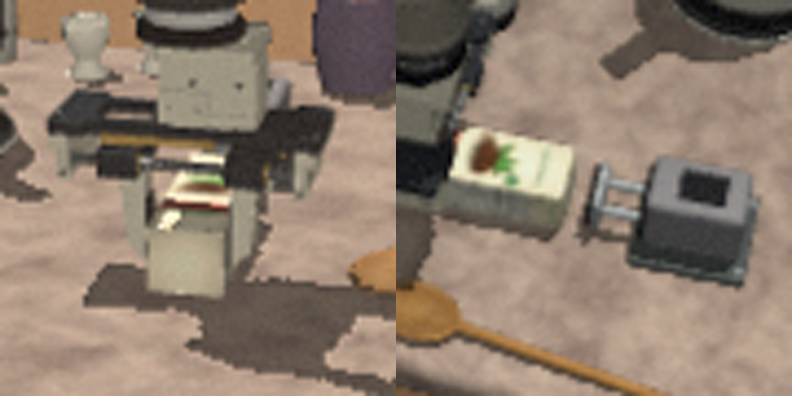

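The side crop shows the carton upright in the grip, with its end towards the camera. In the top crop its free end at (570,175) faces the pad at (600,200) with a gap. Next I'll check the alignment numerically.

```bash
python3 - <<'E'
from h import *
np.set_printoptions(precision=1,suppress=True)
d=capture("top"); S=8
r0,c0,r1,c1=215,272,250,320
g=cv2.resize(cv2.cvtColor(d["frame"],cv2.COLOR_RGB2GRAY)[r0:r1,c0:c1],None,fx=S,fy=S,interpolation=cv2.INTER_CUBIC)
L=cv2.createLineSegmentDetector().detect(g)[0].reshape(-1,4)
for l in sorted(L,key=lambda l:-np.hypot(l[2]-l[0],l[3]-l[1]))[:12]:
    a,b=[np.array([l[i+1]/S-.5+r0,l[i]/S-.5+c0]) for i in(0,2)]
    A,B=onz(d,a,53),onz(d,b,53); v=(B-A)[:2]
    print(a,b,A[:2],B[:2],"ang %.1f len %.0f"%(np.degrees(np.arctan2(v[1],v[0]))%180,np.hypot(*v)),"z48",onz(d,a,48)[:2],onz(d,b,48)[:2])
E=[((-75,28.5,53),(75,28.5,53)),((-75,-28.5,53),(75,-28.5,53)),((75,-28.5,53),(75,28.5,53)),((75,-28.5,0),(75,-28.5,53))]
E=[(tuple(np.maximum(A,[-5,-99,-99])),B) for A,B in E]
print(edgefit(d,(475,-34,-1.52),extra=E))
E2=[((-37,-23,48),(-37,23,48)),((-31,-23,48),(-31,23,48)),((-13,-28,70),(-13,28,70)),((-13,28,70),(71,28,70)),((-13,-28,70),(71,-28,70)),((71,-28,70),(71,28,70))]
print("stamp",edgefit(d,(479,-168,-1.52),extra=E2),"pad",edgefit(d,(479,-168,-1.52),extra=E2[:2]))
E
```

```text
[229.8 277.1] [234.7 301.2] [443.4 -15.7] [ 449.8 -107.6] ang 94.0 len 92 z48 [446.6 -14.5] [ 453.  -106.7]
[234.4 302.3] [224.  304.9] [ 452.3 -110.9] [ 500.1 -107. ] ang 4.7 len 48 z48 [ 455.5 -110. ] [ 503.4 -106.1]
[227.  311.4] [235.9 309.1] [ 494.4 -133.7] [ 453.7 -136.5] ang 4.0 len 41 z48 [ 497.8 -133. ] [ 456.9 -135.8]
[237.1 307. ] [229.8 308.9] [ 446.3 -130.7] [ 479.4 -128.2] ang 4.3 len 33 z48 [ 449.5 -130. ] [ 482.7 -127.5]
[221.2 278.5] [228.2 277.2] [482.2  -8.5] [450.4 -13.7] ang 9.2 len 32 z48 [485.5  -7.3] [453.6 -12.5]
[228.7 281. ] [222.1 282.2] [452.6 -27.9] [482.3 -23.2] ang 9.1 len 30 z48 [455.8 -26.8] [485.6 -22. ]
[241.4 288.5] [241.5 282.7] [407.6 -71.5] [400.8 -51.5] ang 108.8 len 21 z48 [410.6 -70.5] [403.8 -50.5]
[240.  303.2] [244.3 299.4] [ 430. -121.] [ 407.8 -113.1] ang 160.4 len 24 z48 [ 433.1 -120.3] [ 410.8 -112.3]
[244.6 316.6] [244.5 311. ] [ 425.8 -172.8] [ 420.  -153.2] ang 106.6 len 20 z48 [ 428.9 -172.2] [ 423.1 -152.6]
[237.4 312.3] [238.6 317.6] [ 450.7 -149.8] [ 451.7 -169.5] ang 92.7 len 20 z48 [ 453.9 -149.1] [ 454.9 -168.9]
[221.5 300.3] [221.4 295. ] [505.8 -87.3] [500.2 -68.1] ang 106.3 len 20 z48 [509.2 -86.4] [503.6 -67.1]
[231.5 314.3] [232.6 319.3] [ 478.2 -149.6] [ 479.2 -168.3] ang 92.8 len 19 z48 [ 481.5 -148.9] [ 482.5 -167.7]
(array([471.9, -34.8,  -1.5]), np.float64(-14.520797729492188))
stamp (array([ 475.9, -166.2,   -1.4]), np.float64(-9.793028831481934)) pad (array([ 472.2, -165.9,   -1.5]), np.float64(-14.267923355102539))
```

>>> {"name": "play_rows", "arguments": {"rows": [[[0.02, -0.4, 0], [0, 0, 0]], [[0.01, -0.2, 0], [0, 0, 0]], [[0, 0, 0], [0, 0, 0]], [[0, 0, 0], [0, 0, 0]]]}}

```text
time: 13.45
tool_pos: [474.8, -2.9, 34.6]
tcp_rot: [-3.142, 0.0, 1.618]
contact_force: [0.1, -0.2, -3.7]
grip_width: 57.0
finger_force: 29.9
```

>>> {"name": "play_rows", "arguments": {"rows": [[[0.005, -0.1, 0], [0, 0, 0]], [[0, 0, 0], [0, 0, 0]]]}}

```text
time: 13.7
tool_pos: [474.9, -5.6, 34.7]
tcp_rot: [-3.142, -0.0, 1.618]
contact_force: [0.1, 2.7, -2.1]
grip_width: 57.1
finger_force: 29.9
```

>>> {"name": "play_rows", "arguments": {"rows": [[[0.005, -0.1, 0], [0, 0, 0]], [[0, 0, 0], [0, 0, 0]]]}}

```text
time: 13.95
tool_pos: [475.1, -8.8, 34.6]
tcp_rot: [3.142, -0.0, 1.618]
contact_force: [-0.9, 2.5, -1.9]
grip_width: 57.3
finger_force: 29.9
```

>>> {"name": "play_rows", "arguments": {"rows": [[[0.005, -0.1, 0], [0, 0, 0]], [[0, 0, 0], [0, 0, 0]]]}}

```text
time: 14.2
tool_pos: [475.3, -11.9, 34.6]
tcp_rot: [3.141, 0.0, 1.618]
contact_force: [-0.2, 3.8, -3.2]
grip_width: 57.0
finger_force: 29.9
```

>>> {"name": "play_rows", "arguments": {"rows": [[[0.005, -0.1, 0], [0, 0, 0]], [[0, 0, 0], [0, 0, 0]]]}}

```text
time: 14.45
tool_pos: [475.5, -14.8, 34.7]
tcp_rot: [3.141, -0.0, 1.618]
contact_force: [1.5, 5.4, -2.3]
grip_width: 57.4
finger_force: 29.9
```

>>> {"name": "play_rows", "arguments": {"rows": [[[0.003, -0.06, 0], [0, 0, 0]], [[0, 0, 0], [0, 0, 0]]]}}

```text
time: 14.7
tool_pos: [475.5, -16.0, 34.7]
tcp_rot: [3.141, -0.001, 1.618]
contact_force: [0.8, 7.4, -1.7]
grip_width: 57.3
finger_force: 30.0
```

>>> {"name": "play_rows", "arguments": {"rows": [[[0.002, -0.05, 0], [0, 0, 0]], [[0, 0, 0], [0, 0, 0]]]}}

```text
time: 14.95
tool_pos: [475.4, -16.2, 34.7]
tcp_rot: [-3.141, -0.002, 1.618]
contact_force: [1.2, 16.8, 0.7]
grip_width: 57.4
finger_force: 30.0
```

>>> {"name": "play_rows", "arguments": {"rows": [[[0, 0, 0], [0, 0, 0]], [[0, 0, 0], [0, 0, 0]], [[0, 0, 0], [0, 0, 0]], [[0, 0, 0], [0, 0, 0]], [[0, 0, 0], [0, 0, 0]], [[0, 0, 0], [0, 0, 0]], [[0, 0, 0], [0, 0, 0]], [[0, 0, 0], [0, 0, 0]]]}}

```text
time: 15.95
tool_pos: [475.4, -16.2, 34.7]
tcp_rot: [-3.141, -0.002, 1.619]
contact_force: [0.5, 15.8, -0.3]
grip_width: 57.1
finger_force: 30.0
```

>>> {"name": "play_rows", "arguments": {"rows": [[[-0.02, 0.4, 0], [0, 0, 0]], [[-0.02, 0.4, 0], [0, 0, 0]], [[-0.02, 0.4, 0], [0, 0, 0]], [[-0.02, 0.4, 0], [0, 0, 0]], [[0, 0, 0], [0, 0, 0]], [[0, 0, -0.02], [0, 0, 0]], [[0, 0, 0], [0, 0, 0]], [[0, 0, 0], [0, 0, 0]]]}}

```text
time: 16.95
tool_pos: [473.2, 29.6, 34.0]
tcp_rot: [3.141, 0.0, 1.617]
contact_force: [-0.3, 0.5, -2.6]
grip_width: 57.1
finger_force: 29.9
```

>>> {"name": "play_rows", "arguments": {"rows": [[[0, 0, -0.02], [0, 0, 0]], [[0, 0, 0], [0, 0, 0]], [[0, 0, 0], [0, 0, 0]]]}}

```text
time: 17.32
tool_pos: [473.2, 29.6, 33.9]
tcp_rot: [3.141, 0.0, 1.618]
contact_force: [-2.0, -2.7, 6.4]
grip_width: 57.0
finger_force: 29.9
```

On the table now, so I'll release and lift.

>>> {"name": "play_rows", "arguments": {"rows": [[[0, 0, 0], [0, 0, 0]], [[0, 0, 0], [0, 0, 0]], [[0, 0, 0], [0, 0, 0]], [[0, 0, 0], [0, 0, 0]], [[0, 0, 0], [0, 0, 0]], [[0, 0, 0], [0, 0, 0]]], "hand": 1}}

```text
time: 18.08
tool_pos: [473.2, 29.9, 33.4]
tcp_rot: [3.142, 0.0, 1.618]
contact_force: [-0.1, 0.3, 0.7]
grip_width: 91.6
finger_force: 0.0
```

>>> {"name": "play_rows", "arguments": {"rows": [[[0, 0, 0.3], [0, 0, 0]], [[0, 0, 0.6], [0, 0, 0]], [[0, 0, 1], [0, 0, 0]], [[0, 0, 1], [0, 0, 0]], [[0, 0, 1], [0, 0, 0]], [[0, 0.5, 1], [0, 0, 0]], [[-0.5, 1, 1], [0, 0, 0]], [[-0.5, 1, 0.5], [0, 0, 0]], [[-0.5, 1, 0], [0, 0, 0]], [[-0.5, 1, 0], [0, 0, 0]], [[0, 1, 0], [0, 0, 0]], [[0, 1, 0], [0, 0, 0]]]}}

```text
time: 19.58
tool_pos: [412.8, 225.9, 226.3]
tcp_rot: [3.141, -0.0, 1.618]
contact_force: [1.3, -0.7, -0.2]
grip_width: 91.8
finger_force: 0.0
```

```bash
python3 - <<'E'
from h import *
np.set_printoptions(precision=3,suppress=True)
o=get_obs(); print(o["time"],o["tool_pos"],o["contact_force"],o["grip_width"])
c=capture("side"); m={}
d=capture("top")
for n,k in (("side",c),("top",d)):
    for r in trace("carton",n)[:1]: print(n,r["p"],r["mask"].sum(),fit(carton,[(k,r["mask"].astype(np.float32))],(475,-20,-1.52)))
a=cv2.resize(c["frame"][165:255,250:355,::-1],None,fx=3.8,fy=3.8,interpolation=cv2.INTER_CUBIC)
b=cv2.resize(d["frame"][170:260,250:355,::-1],None,fx=3.8,fy=3.8,interpolation=cv2.INTER_CUBIC)
cv2.imwrite("pics/p4.png",np.hstack([a,b]))
E
```

```text
19.575 [412.841 225.888 226.259] [ 1.293 -0.734 -0.247] 91.77399263860968
side 0.66 535 (array([ 856.765, -230.326,   -1.22 ]), np.float64(0.7126168012619019))
top 0.96 782 (array([473.512, -20.411,  -1.508]), np.float64(0.0728900283575058))
```

View pics/p4.png

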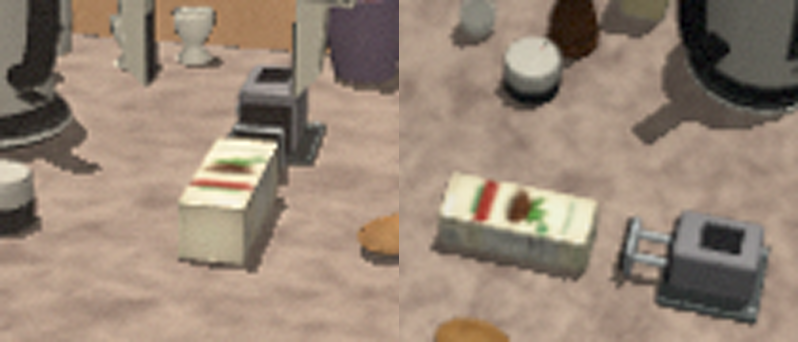

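The carton lies flat and end-on, about 34 mm clear of the sprung-out pad. Nothing else in view has moved, so I'm handing in.

```bash
python3 -c "
from plant import bot; print(bot.close_job())"
```

```text
the job is handed in; nothing more can be done
None
```

The job is handed in, with no verdict shown: the long side and then one end were pressed to a hard stop and held, and the carton now lies flat and end-on about 34 mm from the pad. I judged the squareness of the first press only from force readings, because the gripper hid the pad.

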